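# Put the junior cricket set back in its holders

### The arm

A 7-joint arm with a two-finger parallel gripper is mounted at the origin on the work surface. World frame = base frame: x ahead of the robot, y to its left, z up, the work surface at z = 0. Lengths are in m, angles in rad, forces in N, time in s.
With the tool pointing down it reaches from about 0.35 to 0.9 m from the base axis. Payload 8.1 kg.
Tool frame: the origin (TCP) lies between the finger pads; the fingertips stand 17 mm ahead of it and the grasp point (between the pads) lies 2 mm behind it; z points along the fingers, y is the direction in which the jaws open and shut (so a half turn about z gives the same grasp; the last joint's range is limited). The gripper opens to 92 mm and grips with 3 to 60 N. Pads are 19 mm wide; open, the fingers measure 130 mm over their backs; the gripper's body (75 mm by 190 mm) begins 47 mm behind the grasp point.
Start: joints at [-1.204, 0.434, 0.025, 1.573, -0.012, 1.134, -0.075], TCP at [0.283, 0.557, 0.244] pointing down, gripper open.
Joint ranges: [-2.62, 2.62], [-0.44, 2.09], [-1.27, 1.32], [0.08, 2.57], [-1.32, 4.46], [0.12, 2], [-2.74, 2.74]. Speed limits (rad/s): [2.22, 2.22, 3.01, 3.01, 3.14, 3.14, 3.14].

### API

Orientations are given as a rotation vector (axis times angle).
In Python, from cell import arm gives the robot as it stands. The module is installed in compiled form; this text tells all that it offers.
- The arm moves only by the shell command python3 -m crank 'ROWS' [FORCE]. ROWS is JSON, a list of rows, each a list of 5 numbers: the opening, from 0 (shut) to 1 (fully open), then the shift along the world's x, y, z normalised to -1 to 1, where 1 is 40 cm, then the turn about the world's z normalised to -1 to 1, where 1 is 60 degrees. In form: [[fingers, tx, ty, tz, twist], ...]. A call has exactly 8 rows; each row shifts and turns the commanded pose from where the row before left it; what a row does not reach is not made up. A row lasts 1/12 s, in which the tool goes at most 41.7 mm and 7.16 degrees, less where a joint would pass 70% of its speed; a pose out of reach is approached as far as the arm can. A call with a number of a shift or a turn outside -1 to 1 is refused whole. A call with a gripper value outside its range is refused whole. The fingers move at their own pace and stop on an object; FORCE is the grip in N (left out, the last holds). Time passes only in rows, so rows that do not move let the fingers close, or fill a call up. It gives the time, the measured TCP pose, the force and the opening at its end, in the units of the state.
- arm.observe(): the state, without advancing time (a new reading comes with each control period).
- arm.get_image(name): name is "scene" or "top"; returns the picture (400x640x3 uint8, red, green, blue); there is no depth.
- arm.get_calibration(name): a dict with "intrinsics" (3x3 intrinsics, pixels), "extrinsics" (4x4, takes a point from camera to world coordinates). Camera axes: x right, y down, z forward; pixel columns grow to the right and rows downward; lengths in m; the calibration is good to about 2 mm. A picture is of the moment at which its call begins. get_calibration takes no time and is no camera call.
- arm.sign_off(): hands the job in, once; it reports no verdict.
The state is a dict: "clock": time; "joints": joint angles; "dq": joint speeds; "joint_efforts": joint torques, N m; "position": TCP position; "ee_rot": TCP orientation; "force": force on the tool from outside, world axes, zero at the start; "ft_torque": the same for the moment, N m; "width": opening from 0.0 (shut) to 1.0 (fully open).
Only numpy, scipy, OpenCV 4.12 (cv2) and the standard library are available. Lean on these libraries where they do the work, as an engineer would, in place of code of your own. Each camera call takes 0.05 s, during which the arm holds its last target.

### The job

Put the junior cricket set away on the hall shelf: lay the two short bails across the wooden bail rest, one in each of its two places with both ends down in the notches, and put the two white balls in the green basket, the bigger ball in the wider compartment and the smaller ball in the narrower one. Leave the two long bails lying where they are.

Things in the scene. Friction and masses are not known exactly. Their poses are not given: they have to be found in the camera images.
- short_bail_a: wooden cricket bail lying level: square barrel 18 x 18 mm in section with rounded edges (does not roll), round spigot 10 mm thick at each end. SHORT (junior) kind: 84 mm long over all, barrel 36 mm long. Origin at its middle, 9 mm above the shelf as it lies; x along its length; ends alike. About 22 g.
- short_bail_b: wooden cricket bail lying level: square barrel 18 x 18 mm in section with rounded edges (does not roll), round spigot 10 mm thick at each end. SHORT (junior) kind: 84 mm long over all, barrel 36 mm long. Origin at its middle, 9 mm above the shelf as it lies; x along its length; ends alike. About 22 g.
- long_bail_a: wooden cricket bail lying level: square barrel 18 x 18 mm in section with rounded edges (does not roll), round spigot 10 mm thick at each end. LONG (full-size) kind: 118 mm long over all, barrel 58 mm long; not needed today, leave it where it lies. Origin at its middle, 9 mm above the shelf as it lies; x along its length; ends alike. About 36 g.
- long_bail_b: wooden cricket bail lying level: square barrel 18 x 18 mm in section with rounded edges (does not roll), round spigot 10 mm thick at each end. LONG (full-size) kind: 118 mm long over all, barrel 58 mm long; not needed today, leave it where it lies. Origin at its middle, 9 mm above the shelf as it lies; x along its length; ends alike. About 36 g.
- big_ball: the bigger white ball, hard plastic, 62 mm in diameter, about 110 g. Origin at its centre (31 mm above the shelf at the start). It can roll.
- small_ball: the smaller white ball, hard plastic, 42 mm in diameter, about 46 g. Origin at its centre (21 mm above the shelf at the start). It can roll.
- basket: green open basket fixed to the shelf, 164 (x) x 132 mm (y), walls 4 thick, 40 high, floor 4. A wall along y splits it in two, each 124 mm long in y inside: the wider 88 in x, centre x=-34 mm; the narrower 64, centre x=+46; both at y=0. Two 4 mm floor ribs along x, 26 to 37 apart, hold a ball near y=0, centre then 35 (bigger) or 25 mm (smaller) above the shelf. Origin: centre of underside, z up.
- bail_rest: dark wooden rest fixed to the shelf: base board 90 (x) x 132 (y) x 8 mm with two rails along y at x=-33 and +33 mm (10 thick, 40 high, clear between). Each has two flat notches 30 wide, 14 deep, centred at y=-40 and +40; floors 26 up. A bail's place: along x at y=-40 or +40, barrel between the rails, a spigot in each notch, its middle 31 mm above the shelf. Origin: centre of underside, z up.
Things that resemble listed ones, but are neither listed nor needed, are in the scene too. What is shaped like the big_ball but turquoise or yellow is not meant. What is shaped like the small_ball but purple is not meant.

How it is judged:
By the outcome, as a careful person would: the job done as asked, in the order asked, and still so for the second after the job is handed in, with the robot touching nothing.
It also fails if it takes over 99 s, if anything falls off the work surface, if the arm or the gripper's body presses on something with over 40 N, if the wrist force passes 120 N, or if a joint passes its speed limit or range.

## Working session

There is one attempt and no reset: what is moved stays moved. The work goes in short steps, Python scripts to look and compute and a shell command to move; the robot and the scene stay as the last step left them, time stands still between calls to the robot, and variables do not carry over. Pictures are saved under pics/ and viewed, and the job is handed in when it is done.

```bash
mkdir -p pics; python3 - <<'E'
from cell import arm
import cv2
for n in("scene","top"):
    im=arm.get_image(n); cv2.imwrite(f"pics/{n}0.png",im[:,:,::-1])
    c=arm.get_calibration(n); print(n,c["intrinsics"],c["extrinsics"])
print(arm.observe())
E
```

```text
scene [[375.44838668   0.         314.32757752]
 [  0.         375.44838668 206.47927016]
 [  0.           0.           1.        ]] [[-0.08053138  0.65904159 -0.74778264  1.1322995 ]
 [ 0.99653663  0.03763758 -0.07414955  0.06051486]
 [-0.02072291 -0.75116416 -0.6597901   0.53925375]
 [ 0.          0.          0.          1.        ]]
top [[366.41970716   0.         319.12471169]
 [  0.         366.41970716 197.158935  ]
 [  0.           0.           1.        ]] [[ 0.00437555 -0.99250885  0.12209437  0.45815432]
 [-0.99996178 -0.00526689 -0.00697863  0.01478218]
 [ 0.00756941 -0.12205916 -0.99249396  0.85873128]
 [ 0.          0.          0.          1.        ]]
{'clock': 0.1, 'joints': array([-1.20355173,  0.43512558,  0.02494505,  1.57400657, -0.01161937,
        1.13399767, -0.07511744]), 'dq': array([ 0.00077208, -0.00225808, -0.00191406, -0.00163031, -0.00033451,
        0.00039586, -0.00108478]), 'joint_efforts': array([ 3.18181868e-03, -6.69117165e+01,  9.87911113e-01, -3.15139961e+01,
       -6.05078903e-02,  3.74374422e-02,  9.14570546e-05]), 'position': array([0.28279501, 0.55687229, 0.24304014]), 'ee_rot': array([-7.31312602e-01, -3.05505202e+00,  2.15716465e-03]), 'force': array([0.12234098, 0.10496052, 0.6700575 ]), 'ft_torque': array([ 0.06402932,  0.03871693, -0.01251975]), 'width': 0.9998626539215456}
```

View pics/scene0.png

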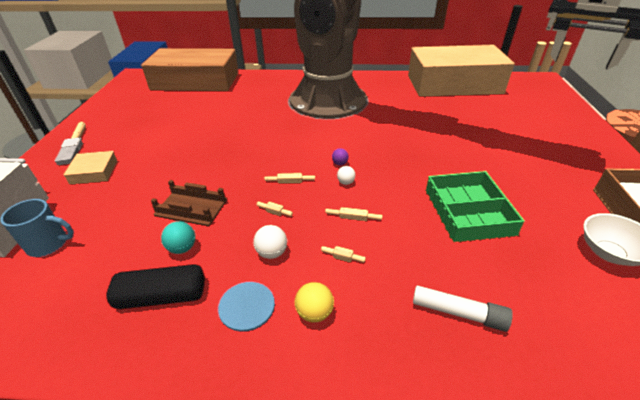

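View pics/top0.png

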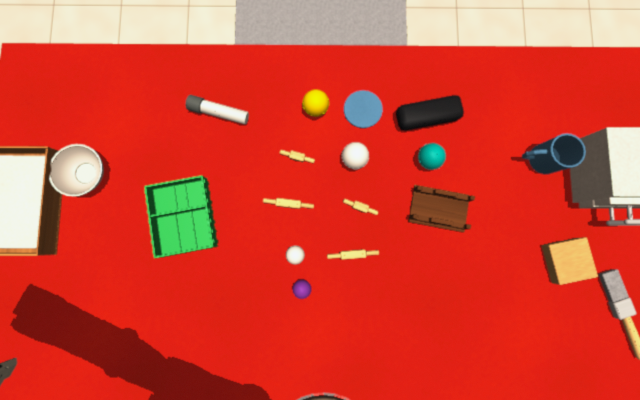

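The top picture shows four bails: (297,156) and (361,207) look short, (288,203) and (353,254) long. The white balls are at (355,156), big, and (295,255), small. The yellow (316,103), turquoise (431,156) and purple (302,289) balls are decoys. The basket is at (180,217) and the rest at (440,209). I'll measure these and confirm them in a crop.

```bash
cat > h.py <<'E'
import numpy as np,cv2
from cell import arm
C={n:arm.get_calibration(n) for n in("scene","top")}
def ray(n,uv):
    K,E=C[n]["intrinsics"],C[n]["extrinsics"]
    d=E[:3,:3]@np.linalg.inv(K)@np.array([uv[0],uv[1],1.]); return E[:3,3],d
def px2w(n,uv,z):
    o,d=ray(n,uv); return o+d*(z-o[2])/d[2]
def w2px(n,p):
    K,E=C[n]["intrinsics"],C[n]["extrinsics"]
    q=K@(E[:3,:3].T@(np.asarray(p)-E[:3,3])); return q[:2]/q[2]
E
cat > m.py <<'E'
from h import *
im=cv2.imread("pics/top0.png"); sc=cv2.imread("pics/scene0.png")
def blobs(im,name,thr=60):
    g=im[:,:,1].astype(int); r=im[:,:,2].astype(int);b=im[:,:,0].astype(int)
    m=((g>90)&(r>120)).astype(np.uint8)
    n,l,s,c=cv2.connectedComponentsWithStats(m)
    return [(c[i],s[i,4],np.argwhere(l==i)[:,::-1]) for i in range(1,n) if 40<s[i,4]<1500]
for n,i in(("top",im),("scene",sc)):
    for c,a,p in blobs(i,n):
        if n=="top" and not(250<c[0]<400 and 90<c[1]<300): continue
        if n=="scene" and not(240<c[0]<400 and 140<c[1]<330): continue
        w=np.array([px2w(n,q,0.011)[:2] for q in p]); 
        (cx,cy),(ww,hh),_=cv2.minAreaRect(w.astype(np.float32)*1000)
        mu=w.mean(0);u,s,vt=np.linalg.svd(w-mu); d=vt[0]
        t=(w-mu)@d; mid=mu+d*(t.max()+t.min())/2
        print(n,c.round(1),a,"mid",mid.round(4),"rect",round(cx,1),round(cy,1),"len",round(np.ptp(t)*1000),"wid",round(min(ww,hh)),"ang",round(np.degrees(np.arctan2(d[1],d[0]))%180,1))
crop=cv2.resize(im[130:310,250:480],None,fx=3.4,fy=3.3,interpolation=cv2.INTER_CUBIC)[:600,:800];cv2.imwrite("pics/crop_objs.png",crop)
crop=cv2.resize(im[160:270,130:230],None,fx=5,fy=5,interpolation=cv2.INTER_CUBIC);cv2.imwrite("pics/crop_bask.png",crop)
E
python3 m.py
```

```text
top [315.4 101.8] 552 mid [0.7944 0.0189] rect 794.6 19.7 len 64 wid 63 ang 9.8
top [368.3 100.7] 83 mid [ 0.7991 -0.1056] rect 790.7 -102.3 len 93 wid 63 ang 63.6
top [355.3 154.8] 583 mid [ 0.6638 -0.0763] rect 663.6 -75.7 len 65 wid 62 ang 19.1
top [296.8 155.5] 227 mid [0.6613 0.0624] rect 661.7 62.3 len 86 wid 20 ang 74.4
top [287.8 202.7] 339 mid [0.549  0.0813] rect 549.3 81.2 len 118 wid 20 ang 83.3
top [360.4 206.3] 233 mid [ 0.5417 -0.0872] rect 542.3 -87.5 len 86 wid 20 ang 69.7
top [294.8 254.5] 288 mid [0.4303 0.0638] rect 430.1 64.5 len 42 wid 42 ang 156.5
top [352.7 254. ] 352 mid [ 0.4317 -0.0683] rect 431.7 -68.3 len 118 wid 20 ang 95.1
scene [345.9 174. ] 269 mid [0.4145 0.0662] rect 412.8 66.0 len 67 wid 45 ang 2.2
scene [289.6 177.2] 374 mid [ 0.4332 -0.0658] rect 432.1 -65.9 len 120 wid 39 ang 94.9
scene [274.1 207.3] 270 mid [ 0.5412 -0.0845] rect 541.2 -84.6 len 89 wid 31 ang 67.9
scene [353.6 212.9] 459 mid [0.549  0.0834] rect 549.5 83.3 len 120 wid 35 ang 82.9
scene [269.6 240.5] 899 mid [ 0.6368 -0.0779] rect 636.4 -76.9 len 90 wid 66 ang 15.4
scene [343.1 252.8] 374 mid [0.6608 0.0644] rect 660.8 64.4 len 88 wid 29 ang 74.0
scene [313.6 301.1] 1259 mid [0.7694 0.019 ] rect 768.2 18.8 len 77 wid 71 ang 7.0
```

View pics/crop_objs.png

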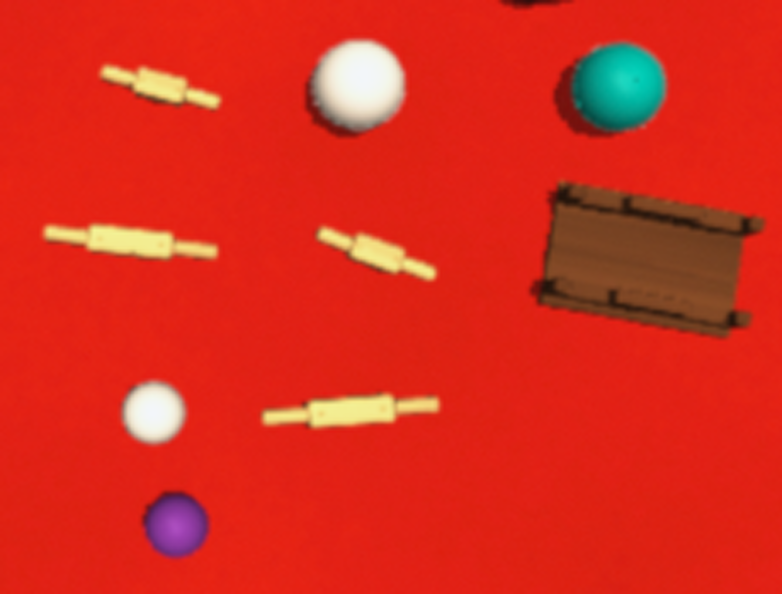

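View pics/crop_bask.png

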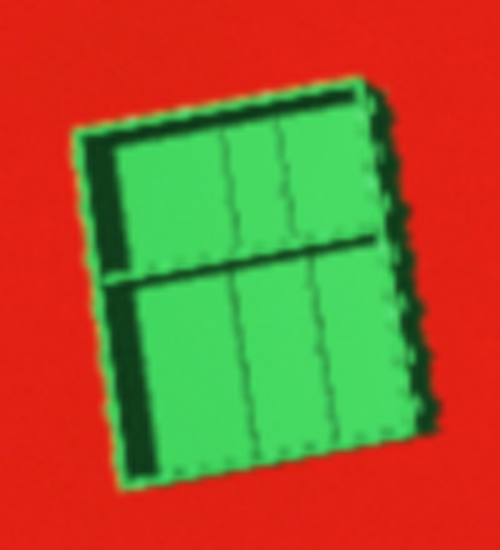

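```bash
cat > f.py <<'E'
from h import *
from scipy.optimize import minimize
I={n:cv2.imread(f"pics/{n}0.png") for n in("top","scene")}
def mask(n,box,kind):
    im=I[n].astype(int); b,g,r=im[...,0],im[...,1],im[...,2]
    m=(g>r*1.2)&(g>25) if kind=="g" else ((r<150)&(g>r*0.35))
    M=np.zeros(m.shape,np.uint8); x0,y0,x1,y1=box; M[y0:y1,x0:x1]=m[y0:y1,x0:x1]
    k,l,s,c=cv2.connectedComponentsWithStats(M); i=1+np.argmax(s[1:,4]); return (l==i).astype(np.uint8)
def hullmask(pts,S=4):
    M=np.zeros((400*S,640*S),np.uint8); h=cv2.convexHull(((pts+.5)*S).astype(np.float32)).astype(np.int32); cv2.fillConvexPoly(M,h[:,0],1); return M
def fit(pts,boxes,kind,x0):
    T={}
    for n in boxes:
        m=mask(n,boxes[n],kind); p=np.argwhere(m)[:,::-1].astype(np.float32)
        c=np.vstack([p+d for d in([-.5,-.5],[.5,-.5],[.5,.5],[-.5,.5])])
        T[n]=hullmask(c)
    def proj(x,n):
        c,s=np.cos(x[2]),np.sin(x[2]); R=np.array([[c,-s,0],[s,c,0],[0,0,1]])
        return np.array([w2px(n,R@p+[x[0],x[1],0]) for p in pts])
    def cost(x,ns):
        return sum(np.mean(hullmask(proj(x,n))!=T[n])/np.mean(T[n]) for n in ns)
    for ns in(("top",),("scene",),("top","scene")):
        r=minimize(cost,x0,args=(ns,),method="Nelder-Mead",options=dict(initial_simplex=np.array(x0)+np.array([[0,0,0],[.01,0,0],[0,.01,0],[0,0,.1]]),xatol=1e-5,fatol=1e-5))
        print(ns,r.x.round(4),np.degrees(r.x[2]).round(1),round(r.fun,3))
    return r.x
bx=lambda a,b,h:[(sx*a,sy*b,z) for sx in(-1,1) for sy in(-1,1) for z in h]
B=fit(bx(.082,.066,(0,.04)),dict(top=(130,160,230,270),scene=(415,160,530,250)),"g",[.52,.34,.1])
R=fit(bx(.045,.066,(0,.008))+bx(.038,.066,(.04,)),dict(top=(400,180,480,240),scene=(145,178,235,227)),"b",[.54,-.27,-.1])
for n in I:
    im=I[n].copy()
    for x,P in((B,[(-.034,0,.004),(.046,0,.004),(.01+.002,.062,.04),(.012,-.062,.04)]),(R,[(s*.033,t*.04+d,.026 if abs(d)<.001 else .04) for s in(-1,1) for t in(-1,1) for d in(-.015,0,.015)])):
        c,s=np.cos(x[2]),np.sin(x[2])
        for p in P:
            q=w2px(n,[x[0]+c*p[0]-s*p[1],x[1]+s*p[0]+c*p[1],p[2]]); cv2.circle(im,(int(q[0]*16),int(q[1]*16)),16,(255,255,255),-1,shift=4)
    bs=[(130,160,230,270),(395,175,485,245)] if n=="top" else [(415,160,530,250),(140,170,240,235)]
    o=[cv2.resize(im[y0:y1,x0:x1],(390,290),interpolation=cv2.INTER_CUBIC) for x0,y0,x1,y1 in bs]
    I[n]=np.hstack(o)
cv2.imwrite("pics/fit.png",np.vstack([I["top"],I["scene"]]))
E
python3 f.py
```

```text
('top',) [0.5154 0.3241 0.1969] 11.3 0.013
('scene',) [0.5162 0.3263 0.1861] 10.7 0.016
('top', 'scene') [0.5156 0.3249 0.1895] 10.9 0.048
('top',) [ 0.5387 -0.2716 -0.1838] -10.5 0.021
('scene',) [ 0.5431 -0.268  -0.1905] -10.9 0.086
('top', 'scene') [ 0.5394 -0.27   -0.1854] -10.6 0.149
```

View pics/fit.png

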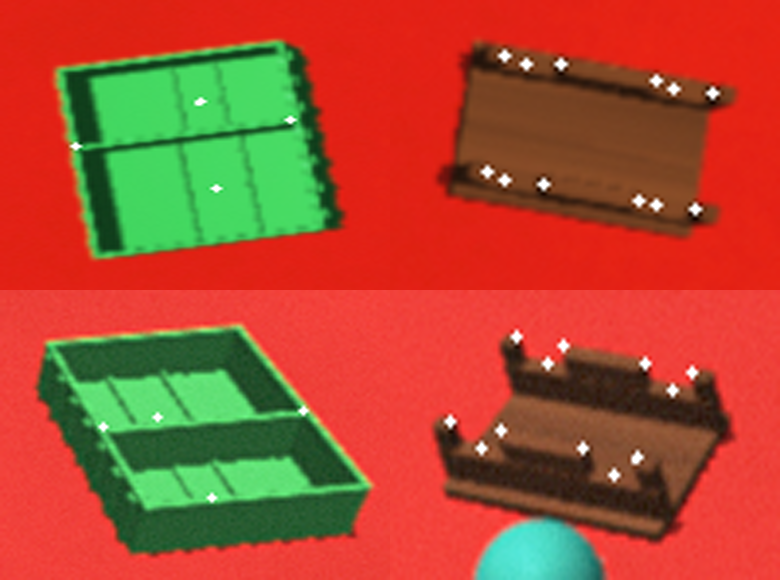

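The projected points sit on the basket compartments and the rest's notches. The two cameras disagree by 2–3 mm in y, so I'm averaging them, and the notch clearance covers it. The crop confirms the short bails: (297,156) and (360,206) measure 86 mm over all with short barrels, against 118 mm for the other two. I'll start with the short bail at (360,206), world (0.5415, -0.086), axis 69°.

```bash
python3 -m crank '[[0.5,0.036,-0.09,0,-0.087],[0.5,0.036,-0.09,0,-0.087],[0.5,0.036,-0.09,0,-0.087],[0.5,0.036,-0.09,0,-0.087],[0.5,0.036,-0.09,0,-0.087],[0.5,0.036,-0.09,0,-0.087],[0.5,0.036,-0.09,0,-0.087],[0.5,0.036,-0.09,0,-0.087]]' 20; python3 -m crank '[[0.5,0.036,-0.09,0,-0.087],[0.5,0.036,-0.09,0,-0.087],[0.5,0.036,-0.09,0,-0.087],[0.5,0.036,-0.09,0,-0.087],[0.5,0.036,-0.09,0,-0.087],[0.5,0.036,-0.09,0,-0.087],[0.5,0.036,-0.09,0,-0.087],[0.5,0.036,-0.09,0,-0.087]]'
cat > st.py <<'E'
import sys
from h import *
from scipy.spatial.transform import Rotation as Ro
s=arm.observe();R=Ro.from_rotvec(s["ee_rot"]).as_matrix();y=np.degrees(np.arctan2(R[1,0],R[0,0]))
print("t",round(s["clock"],2),"pos",s["position"].round(4),"xyaw",y.round(1),"q7",s["joints"][6].round(2),"F",s["force"].round(1),"w",round(s["width"]*92,1),"zaxis",R[:,2].round(3))
if len(sys.argv)>4:
    t=np.array(list(map(float,sys.argv[1:5]))); print("need units",((t[:3]-s["position"])/.4).round(4),"twist",(((t[3]-y+90)%180-90)/60).round(4))
E
python3 st.py 0.5415 -0.086 0.021 69
```

```text
clock: 0.77
position: [0.3983, 0.2673, 0.2436]
ee_rot: [-1.778, -2.59, 0.0]
force: [1.6, 0.6, -0.2]
width: 0.508
clock: 1.43
position: [0.5135, -0.0205, 0.2437]
ee_rot: [-2.584, -1.787, -0.0]
force: [0.8, 1.5, 0.0]
width: 0.501
t 1.43 pos [ 0.5135 -0.0205  0.2437] xyaw 69.3 q7 -0.24 F [0.8 1.5 0. ] w 46.1 zaxis [-0.  0. -1.]
need units [ 0.07   -0.1637 -0.5568] twist -0.0053
```

```bash
python3 -m crank '[[0.5,0.0175,-0.041,-0.07,-0.005],[0.5,0.0175,-0.041,-0.07,0],[0.5,0.0175,-0.041,-0.07,0],[0.5,0.0175,-0.041,-0.07,0],[0.5,0,0,-0.07,0],[0.5,0,0,-0.05,0],[0.5,0,0,0,0],[0.5,0,0,0,0]]'; python3 st.py 0.5415 -0.086 0.021 69
python3 - <<'E'
from h import *
im=arm.get_image("scene"); cv2.imwrite("pics/s1.png",cv2.resize(im[130:290,200:400,::-1],None,fx=4,fy=3.75,interpolation=cv2.INTER_CUBIC)[:600])
E
```

```text
clock: 2.1
position: [0.5405, -0.0843, 0.0831]
ee_rot: [-2.584, -1.784, 0.004]
force: [0.4, -1.0, 0.7]
width: 0.502
t 2.1 pos [ 0.5405 -0.0843  0.0831] xyaw 69.2 q7 0.04 F [ 0.4 -1.   0.7] w 46.2 zaxis [-0.003 -0.    -1.   ]
need units [ 0.0026 -0.0042 -0.1552] twist -0.004
```

View pics/s1.png

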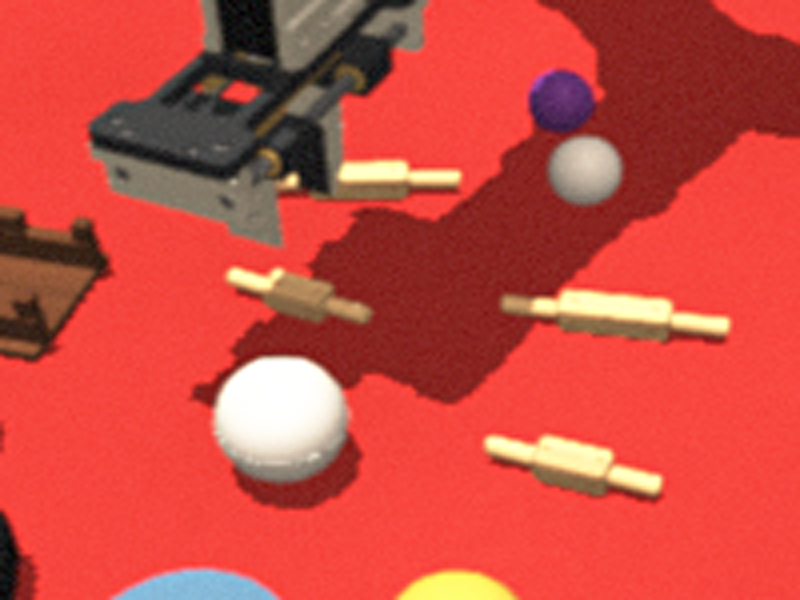

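The gripper (270,240 at its front finger) hangs above the short bail at crop (300,295). The path is clear, so I'll go down and grip.

```bash
python3 -m crank '[[0.5,0.0025,-0.004,-0.05,-0.004],[0.5,0,0,-0.05,0],[0.5,0,0,-0.05,0],[0.5,0,0,-0.004,0],[0.5,0,0,0,0],[0,0,0,0,0],[0,0,0,0,0],[0,0,0,0,0]]' 20; python3 st.py 0.5415 -0.086 0.021 69;python3 -m crank '[[0,0,0,0,0],[0,0,0,0,0],[0,0,0,0,0],[0,0,0,0.06,0],[0,0,0,0.08,0],[0,0,0,0.08,0],[0,0,0,0,0],[0,0,0,0,0]]'; python3 st.py 
python3 - <<'E'
from h import *
im=arm.get_image("scene"); cv2.imwrite("pics/s2.png",cv2.resize(im[130:290,200:400,::-1],None,fx=4,fy=3.75,interpolation=cv2.INTER_CUBIC)[:600])
E
```

```text
clock: 2.82
position: [0.5433, -0.0859, 0.0236]
ee_rot: [2.588, 1.779, 0.003]
force: [0.7, 0.0, -0.3]
width: 0.331
t 2.82 pos [ 0.5433 -0.0859  0.0236] xyaw 69.0 q7 0.1 F [ 0.7  0.  -0.3] w 30.4 zaxis [ 0.002 -0.    -1.   ]
need units [-0.0046 -0.0002 -0.0064] twist -0.0004
clock: 3.48
position: [0.5436, -0.086, 0.1119]
ee_rot: [2.587, 1.779, 0.005]
force: [0.2, 0.7, -0.7]
width: 0.195
t 3.48 pos [ 0.5436 -0.086   0.1119] xyaw 69.0 q7 0.02 F [ 0.2  0.7 -0.7] w 17.9 zaxis [ 0.004  0.    -1.   ]
```

View pics/s2.png

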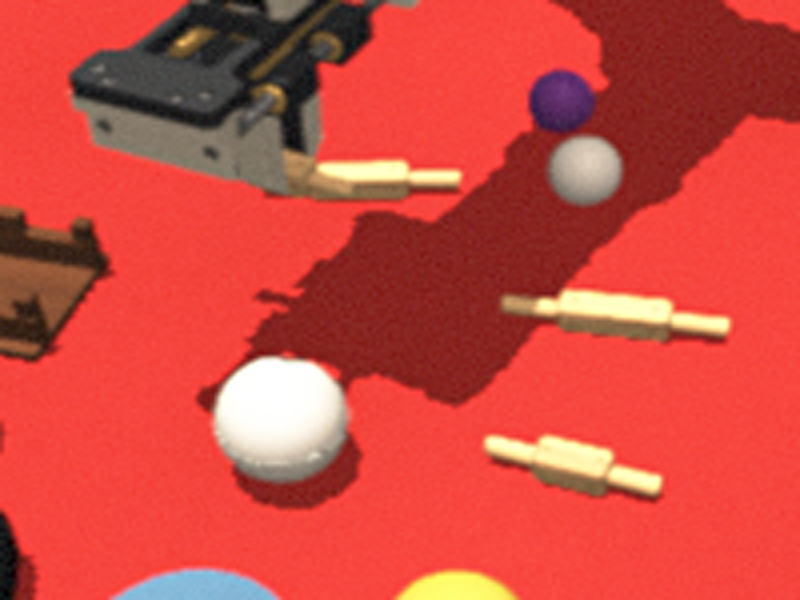

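Grip is good at 17.9 mm. Next is the far place on the rest, (0.5326, -0.3093), axis -10.6°.

```bash
python3 -m crank '[[0,-0.002,-0.04,0,-0.095],[0,-0.002,-0.04,0,-0.095],[0,-0.002,-0.04,0,-0.095],[0,-0.002,-0.04,0,-0.095],[0,-0.002,-0.04,0,-0.095],[0,-0.002,-0.04,0,-0.095],[0,-0.002,-0.04,0,-0.095],[0,-0.002,-0.04,0,-0.095]]'; python3 -m crank '[[0,-0.002,-0.04,0,-0.095],[0,-0.002,-0.04,0,-0.095],[0,-0.002,-0.04,0,-0.095],[0,-0.002,-0.04,0,-0.095],[0,-0.002,-0.04,0,-0.095],[0,-0.002,-0.04,0,-0.095],[0,0,0,0,0],[0,0,0,0,0]]'; python3 st.py 0.5326 -0.3093 0.0456 -10.6
python3 - <<'E'
from h import *
im=arm.get_image("scene"); cv2.imwrite("pics/s3.png",cv2.resize(im[120:260,110:290,::-1],None,fx=4,fy=4,interpolation=cv2.INTER_CUBIC)[:600])
im=arm.get_image("top"); cv2.imwrite("pics/t3.png",cv2.resize(im[130:270,360:540,::-1],None,fx=4,fy=4,interpolation=cv2.INTER_CUBIC)[:600])
E
```

```text
clock: 4.2
position: [0.535, -0.2143, 0.1087]
ee_rot: [-3.077, -0.63, 0.004]
force: [-0.0, 0.3, -0.1]
width: 0.198
clock: 4.87
position: [0.5301, -0.3104, 0.1088]
ee_rot: [3.127, -0.296, -0.004]
force: [0.3, 1.0, -0.2]
width: 0.192
t 4.87 pos [ 0.5301 -0.3104  0.1088] xyaw -10.8 q7 -0.73 F [ 0.3  1.  -0.2] w 17.7 zaxis [-0.003  0.    -1.   ]
need units [ 0.0064  0.0028 -0.1579] twist 0.0035
```

View pics/s3.png

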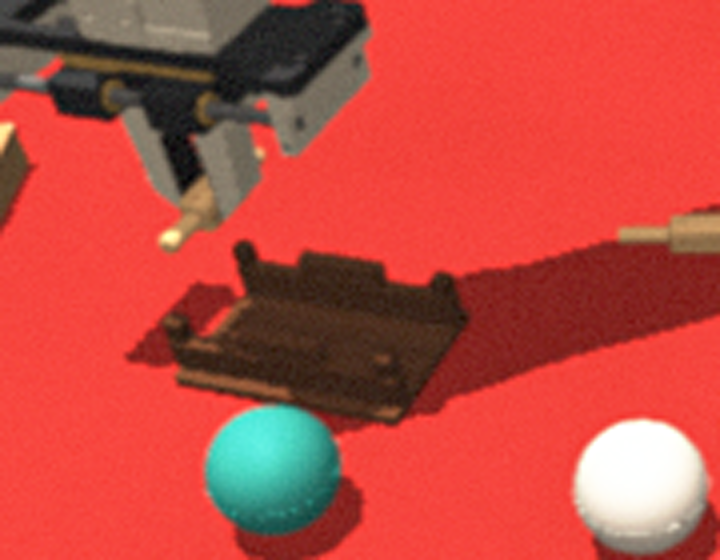

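View pics/t3.png

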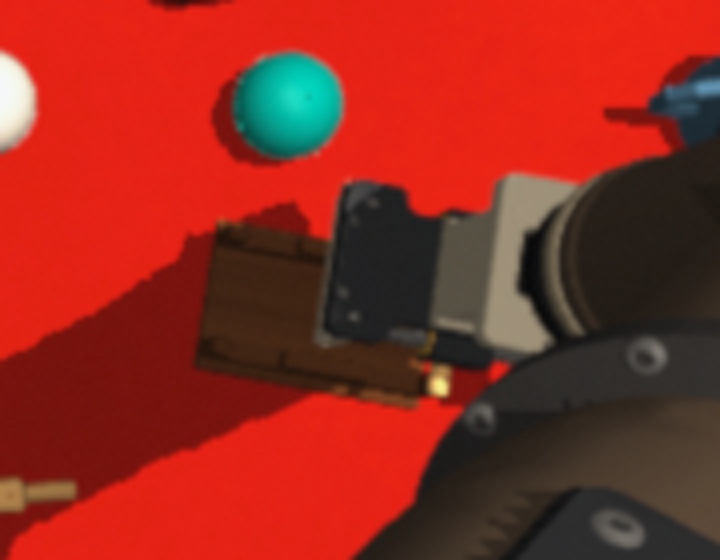

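```bash
python3 - <<'E'
from h import *
a=np.radians(-10.8);d=np.array([np.cos(a),np.sin(a),0]);c=np.array([.5301,-.3104,.0942])
print(w2px("scene",c+.042*d),w2px("top",c-.042*d))
print(px2w("scene",(152.5,179.5),.094),c+.042*d, px2w("top",(469.5,225.2),.094),c-.042*d)
E
```

```text
[150.67427989 181.3377638 ] [468.44551591 228.07725085]
[ 0.56504316 -0.31723317  0.094     ] [ 0.57135606 -0.31827002  0.0942    ] [ 0.49485927 -0.30509631  0.094     ] [ 0.48884394 -0.30252998  0.0942    ]
```

The visible bail ends match the predicted pose, so the grip is centred to within 1 mm. Lowering.

```bash
python3 -m crank '[[0,0.006,0.002,-0.04,0.003],[0,0,0,-0.04,0],[0,0,0,-0.03,0],[0,0,0,-0.02,0],[0,0,0,-0.01,0],[0,0,0,-0.01,0],[0,0,0,-0.004,0],[0,0,0,0,0]]'; python3 st.py 0.5326 -0.3093 0.0456 -10.6
python3 - <<'E'
from h import *
im=arm.get_image("scene"); cv2.imwrite("pics/s4.png",cv2.resize(im[120:260,110:290,::-1],None,fx=4,fy=4,interpolation=cv2.INTER_CUBIC)[:600])
E
```

```text
clock: 5.63
position: [0.5336, -0.3092, 0.0486]
ee_rot: [3.128, -0.29, 0.0]
force: [-0.0, 0.0, -0.2]
width: 0.192
t 5.63 pos [ 0.5336 -0.3092  0.0486] xyaw -10.6 q7 -0.68 F [-0.   0.  -0.2] w 17.7 zaxis [ 0. -0. -1.]
need units [-0.0025 -0.0002 -0.0076] twist -0.0
```

View pics/s4.png

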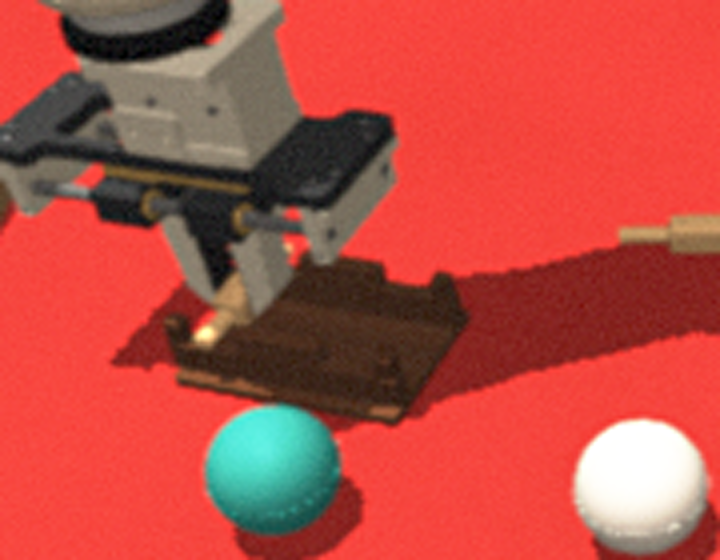

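The spigot (205,335) is in the notch, right of the end post. I'll lower the last 2.5 mm, release and lift.

```bash
python3 -m crank '[[0,0,0,-0.004,0],[0,0,0,-0.003,0],[0,0,0,0,0],[0.35,0,0,0,0],[0.35,0,0,0,0],[0.35,0,0,0,0],[0.35,0,0,0,0],[0.35,0,0,0,0]]'; python3 st.py; python3 -m crank '[[0.4,0,0,0.03,0],[0.4,0,0,0.06,0],[0.4,0,0,0.08,0],[0.4,0,0,0.1,0],[0.4,0,0.08,0.05,0.1],[0.4,0.01,0.08,0,0.1],[0.4,0.01,0.08,0,0.1],[0.4,0.01,0.08,0,0.1]]'; python3 st.py 0.661 0.0634 0.0236 74.2
```

```text
clock: 6.35
position: [0.5336, -0.3092, 0.0458]
ee_rot: [3.128, -0.29, 0.0]
force: [-0.7, -0.6, -0.4]
width: 0.348
t 6.35 pos [ 0.5336 -0.3092  0.0458] xyaw -10.6 q7 -0.68 F [-0.7 -0.6 -0.4] w 32.0 zaxis [ 0. -0. -1.]
clock: 7.02
position: [0.5457, -0.1801, 0.1752]
ee_rot: [3.119, 0.373, 0.003]
force: [0.4, 0.0, 0.3]
width: 0.398
t 7.02 pos [ 0.5457 -0.1801  0.1752] xyaw 13.6 q7 -0.65 F [0.4 0.  0.3] w 36.6 zaxis [ 0.002 -0.    -1.   ]
need units [ 0.2882  0.6087 -0.3791] twist 1.0092
```

```bash
python3 -m crank '[[0.5,0.03,0.08,0,0.1],[0.5,0.03,0.08,0,0.1],[0.5,0.03,0.08,0,0.1],[0.5,0.03,0.08,0,0.1],[0.5,0.03,0.08,0,0.1],[0.5,0.03,0.08,0,0.1],[0.5,0.03,0.08,0,0.1],[0.5,0.03,0.08,0,0.1]]'; python3 st.py 0.661 0.0634 0.0236 74.2
python3 - <<'E'
from h import *
im=arm.get_image("scene"); cv2.imwrite("pics/s5.png",cv2.resize(im[160:260,130:290,::-1],None,fx=5,fy=5,interpolation=cv2.INTER_CUBIC)[:600])
E
```

```text
clock: 7.68
position: [0.642, 0.0762, 0.1749]
ee_rot: [2.697, 1.61, 0.001]
force: [-0.0, -0.9, -0.6]
width: 0.498
t 7.68 pos [0.642  0.0762 0.1749] xyaw 61.7 q7 -0.37 F [-0.  -0.9 -0.6] w 45.8 zaxis [ 0.001 -0.    -1.   ]
need units [ 0.0476 -0.0321 -0.3781] twist 0.2089
```

View pics/s5.png

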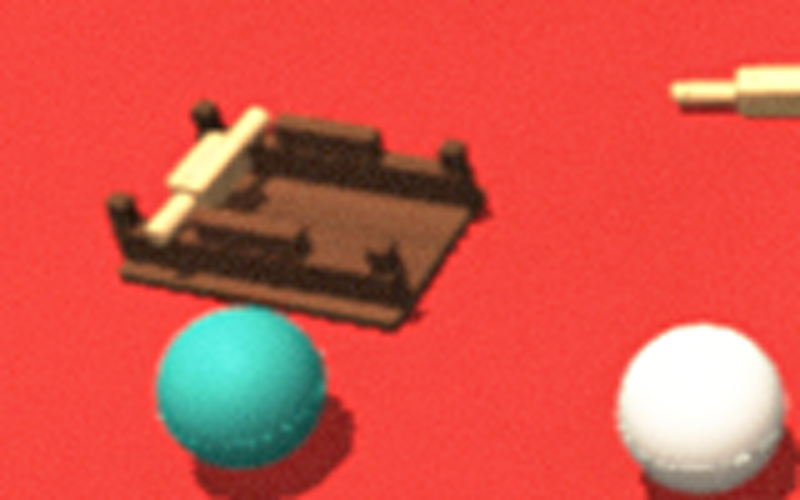

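The first bail lies across both notches, at crop (160,235) and (262,118). Now the second bail.

```bash
python3 -m crank '[[0.5,0.024,-0.016,-0.03,0.105],[0.5,0.024,-0.016,-0.07,0.104],[0.5,0,0,-0.08,0],[0.5,0,0,-0.08,0],[0.5,0,0,-0.04,0],[0.5,0,0,0,0],[0.5,0,0,0,0],[0.5,0,0,0,0]]'; python3 st.py 0.661 0.0634 0.0236 74.2
python3 - <<'E'
from h import *
im=arm.get_image("scene"); cv2.imwrite("pics/s6.png",cv2.resize(im[170:290,280:440,::-1],None,fx=5,fy=5,interpolation=cv2.INTER_CUBIC)[:600])
E
```

```text
clock: 8.4
position: [0.6619, 0.0617, 0.0556]
ee_rot: [2.509, 1.888, 0.003]
force: [1.1, -0.2, 0.2]
width: 0.501
t 8.4 pos [0.6619 0.0617 0.0556] xyaw 73.9 q7 -0.11 F [ 1.1 -0.2  0.2] w 46.1 zaxis [ 0.002 -0.    -1.   ]
need units [-0.0021  0.0042 -0.08  ] twist 0.0049
```

View pics/s6.png

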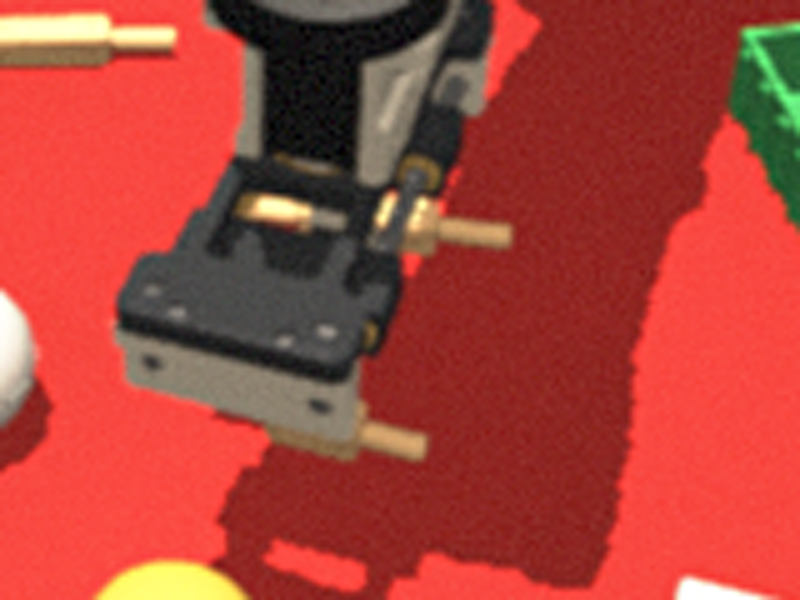

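The gripper straddles the bail, whose spigot shows at crop (395,440). I'll go down, grip and lift.

```bash
python3 -m crank '[[0.5,-0.002,0.004,-0.04,0.005],[0.5,0,0,-0.036,0],[0.5,0,0,0,0],[0.5,0,0,0,0],[0,0,0,0,0],[0,0,0,0,0],[0,0,0,0,0],[0,0,0,0,0]]' 20; python3 st.py 0.661 0.0634 0.0236 74.2;python3 -m crank '[[0,0,0,0,0],[0,0,0,0,0],[0,0,0,0.06,0],[0,0,0,0.08,0],[0,0,0,0.08,0],[0,0,0,0.04,0],[0,0,0,0,0],[0,0,0,0,0]]'; python3 st.py 0.5474 -0.2307 0.112 -10.6
```

```text
clock: 9.12
position: [0.6603, 0.0637, 0.0239]
ee_rot: [2.505, 1.896, 0.001]
force: [0.8, -0.1, -0.1]
width: 0.26
t 9.12 pos [0.6603 0.0637 0.0239] xyaw 74.2 q7 -0.09 F [ 0.8 -0.1 -0.1] w 23.9 zaxis [ 0.001  0.    -1.   ]
need units [ 0.0017 -0.0007 -0.0007] twist -0.0006
clock: 9.78
position: [0.6605, 0.0638, 0.1283]
ee_rot: [2.504, 1.896, 0.003]
force: [0.8, 0.0, -1.5]
width: 0.191
t 9.78 pos [0.6605 0.0638 0.1283] xyaw 74.2 q7 -0.14 F [ 0.8  0.  -1.5] w 17.6 zaxis [ 0.002  0.001 -1.   ]
need units [-0.2826 -0.7363 -0.0406] twist -1.4141
```

```bash
python3 -m crank '[[0,-0.018,-0.046,0,-0.09],[0,-0.018,-0.046,0,-0.09],[0,-0.018,-0.046,0,-0.09],[0,-0.018,-0.046,0,-0.09],[0,-0.018,-0.046,0,-0.09],[0,-0.018,-0.046,0,-0.09],[0,-0.018,-0.046,0,-0.09],[0,-0.018,-0.046,0,-0.09]]'; python3 -m crank '[[0,-0.018,-0.046,0,-0.09],[0,-0.018,-0.046,0,-0.09],[0,-0.018,-0.046,0,-0.09],[0,-0.018,-0.046,0,-0.09],[0,-0.018,-0.046,0,-0.09],[0,-0.018,-0.046,0,-0.09],[0,-0.018,-0.046,0,-0.09],[0,-0.018,-0.046,0,-0.065]]';python3 -m crank '[[0,0,0,0,0],[0,0,0,-0.04,0],[0,0,0,-0.04,0],[0,0,0,0,0],[0,0,0,0,0],[0,0,0,0,0],[0,0,0,0,0],[0,0,0,0,0]]'; python3 st.py 0.5474 -0.2307 0.048 -10.6
python3 - <<'E'
from h import *
im=arm.get_image("scene"); cv2.imwrite("pics/s7.png",cv2.resize(im[140:260,130:290,::-1],None,fx=5,fy=5,interpolation=cv2.INTER_CUBIC)[:600])
E
```

```text
clock: 10.45
position: [0.6009, -0.0841, 0.1257]
ee_rot: [-3.028, -0.833, 0.004]
force: [0.7, 0.4, -0.6]
width: 0.19
clock: 11.12
position: [0.5435, -0.231, 0.1257]
ee_rot: [-3.127, 0.3, 0.004]
force: [0.0, -0.7, -0.1]
width: 0.193
clock: 11.78
position: [0.5452, -0.2308, 0.096]
ee_rot: [3.128, -0.291, 0.002]
force: [-0.1, -0.0, 0.5]
width: 0.195
t 11.78 pos [ 0.5452 -0.2308  0.096 ] xyaw -10.6 q7 -0.82 F [-0.1 -0.   0.5] w 17.9 zaxis [ 0.001 -0.    -1.   ]
need units [ 0.0056  0.0004 -0.12  ] twist 0.0008
```

View pics/s7.png

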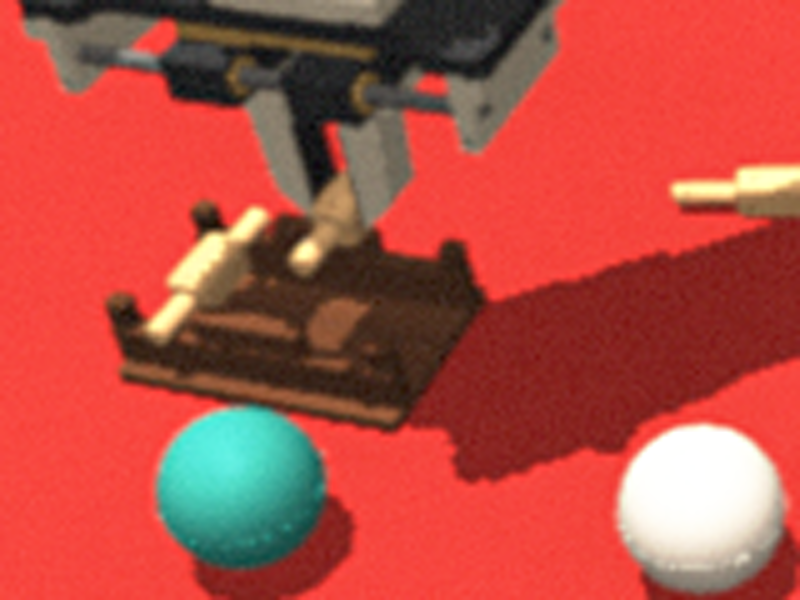

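```bash
python3 -m crank '[[0,0.005,0.005,-0.04,0],[0,0,0,-0.03,0],[0,0,0,-0.02,0],[0,0,0,-0.015,0],[0,0,0,-0.01,0],[0,0,0,-0.005,0],[0,0,0,0,0],[0,0,0,0,0]]'; python3 st.py 0.5474 -0.2287 0.0456 -10.6
python3 - <<'E'
from h import *
im=arm.get_image("scene"); cv2.imwrite("pics/s8.png",cv2.resize(im[140:260,130:290,::-1],None,fx=5,fy=5,interpolation=cv2.INTER_CUBIC)[:600])
E
```

```text
clock: 12.5
position: [0.5468, -0.229, 0.0476]
ee_rot: [3.128, -0.292, 0.0]
force: [0.8, -0.3, -0.5]
width: 0.193
t 12.5 pos [ 0.5468 -0.229   0.0476] xyaw -10.7 q7 -0.78 F [ 0.8 -0.3 -0.5] w 17.7 zaxis [ 0. -0. -1.]
need units [ 0.0014  0.0007 -0.005 ] twist 0.0013
```

View pics/s8.png

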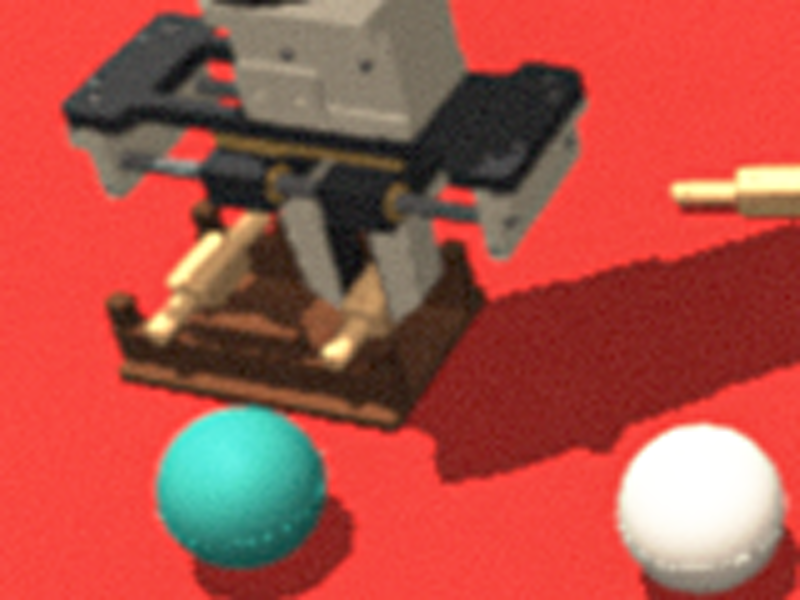

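The second bail's spigot at crop (338,350) is inside its notch (305 to 380). Lower, release and lift, then I'll recheck the rest and the ball positions.

```bash
python3 -m crank '[[0,0,0,-0.003,0],[0,0,0,-0.002,0],[0,0,0,0,0],[0.35,0,0,0,0],[0.35,0,0,0,0],[0.35,0,0,0,0],[0.35,0,0,0,0],[0.35,0,0,0,0]]'; python3 -m crank '[[0.4,0,0,0.03,0],[0.4,0,0,0.06,0],[0.4,0,0,0.08,0],[0.4,0,0,0.1,0],[1,0,0.05,0.1,0],[1,0,0.1,0.02,0],[1,0,0.1,0,0],[1,0,0.1,0,0]]';  python3 -m crank '[[1,-0.05,0.08,0,0.1],[1,-0.05,0.08,0,0.1],[1,-0.05,0.08,0,0.1],[1,-0.05,0.08,0,0.1],[1,0,0,0,0],[1,0,0,0,0],[1,0,0,0,0],[1,0,0,0,0]]'; python3 st.py
python3 - <<'E'
from h import *
S=arm.get_image("scene")[:,:,::-1].copy();T=arm.get_image("top")[:,:,::-1].copy();cv2.imwrite("pics/S9.png",S);cv2.imwrite("pics/T9.png",T)
a=cv2.resize(S[160:240,130:240],None,fx=5,fy=5,interpolation=cv2.INTER_CUBIC);cv2.imwrite("pics/s9.png",a)
cv2.imwrite("pics/t9.png",T)
E
```

```text
clock: 13.22
position: [0.5467, -0.2287, 0.0453]
ee_rot: [3.128, -0.292, -0.0]
force: [-0.3, -0.3, 0.1]
width: 0.351
clock: 13.88
position: [0.547, -0.0893, 0.2006]
ee_rot: [-3.127, 0.295, -0.004]
force: [1.6, 0.7, 0.4]
width: 0.641
clock: 14.55
position: [0.4674, 0.0367, 0.1992]
ee_rot: [3.12, 0.361, 0.002]
force: [1.0, -0.4, -0.4]
width: 1.0
t 14.55 pos [0.4674 0.0367 0.1992] xyaw 13.2 q7 -1.11 F [ 1.  -0.4 -0.4] w 92.0 zaxis [ 0.001 -0.    -1.   ]
```

View pics/s9.png

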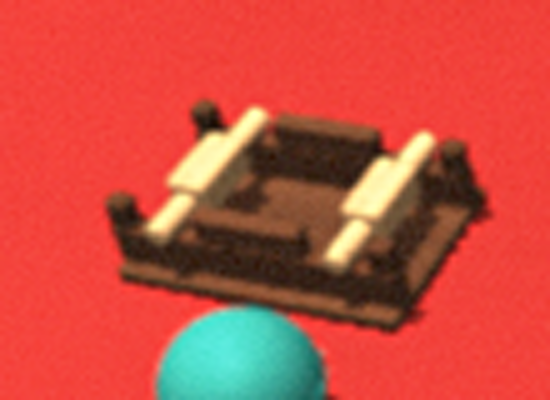

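View pics/t9.png

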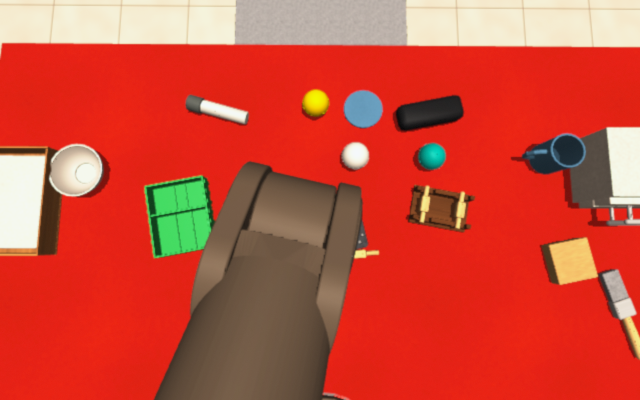

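Both bails sit in their notches. Far bail: crop (160,235) and (262,118). Near bail: crop (335,262) and (428,142). Next I'll measure the white balls.

```bash
python3 - <<'E'
from h import *
for n,seeds in(("top",{"big":(355,155),"small":(295,255)}),("scene",{"big":(270,241),"small":(346,175)})):
    im=cv2.imread(f"pics/{n}0.png").astype(int); m=(im[...,0]>70).astype(np.uint8)
    k,l,s,c=cv2.connectedComponentsWithStats(m)
    for name,z in(("big",.031),("small",.021)):
        sd=seeds[name]; i=l[sd[1],sd[0]]; 
        p=np.argwhere(l==i)[:,::-1].astype(np.float32); (x,y),r=cv2.minEnclosingCircle(p); 
        print(n,name,c[i],s[i,4],(x,y),r,px2w(n,c[i],z).round(4),px2w(n,(x,y),z).round(4))
x=np.array([.5156,.3249]);a=.1895
for q in(-.034,.046): print(x+q*np.array([np.cos(a),np.sin(a)]))
E
```

```text
top big [355.19365609 155.0033389 ] 599 (355.30767822265625, 155.11538696289062) 13.929610252380371 [ 0.6586 -0.0739  0.031 ] [ 0.6583 -0.0742  0.031 ]
top small [294.76610169 254.52881356] 295 (294.6643981933594, 254.52740478515625) 9.671784400939941 [0.4303 0.0633 0.021 ] [0.4304 0.0636 0.021 ]
scene big [269.70138151 240.8533475 ] 941 (269.5, 240.5) 17.67776870727539 [ 0.6578 -0.0719  0.031 ] [ 0.6569 -0.0724  0.031 ]
scene small [345.75767918 174.39590444] 293 (345.75592041015625, 174.21563720703125) 9.787507057189941 [0.4288 0.0658 0.021 ] [0.4281 0.0658 0.021 ]
[0.48220865 0.31849549]
[0.56077653 0.33356492]
```

Big ball at (0.658, -0.073), small ball at (0.4295, 0.0645). They are white in both cameras, 62 and 42 mm across; the turquoise, yellow and purple balls are excluded by colour. I'll keep the tool along the basket axes at 10.9° and pick up the big ball first.

```bash
python3 -m crank '[[1,0.08,-0.045,0,-0.03],[1,0.08,-0.045,0,-0.008],[1,0.08,-0.046,0,0],[1,0.08,-0.046,0,0],[1,0.08,-0.046,0,0],[1,0.077,-0.046,0,0],[1,0,0,0,0],[1,0,0,0,0]]'; python3 st.py 0.658 -0.073 0.11 10.9;  python3 -m crank '[[1,0,0,-0.07,0],[1,0,0,-0.07,0],[1,0,0,-0.06,0],[1,0,0,0,0],[1,0,0,0,0],[1,0,0,0,0],[1,0,0,0,0],[1,0,0,0,0]]'; python3 st.py 0.658 -0.073 0.029 10.9
python3 - <<'E'
from h import *
im=arm.get_image("scene"); cv2.imwrite("pics/s10.png",cv2.resize(im[150:290,180:360,::-1],None,fx=4,fy=4,interpolation=cv2.INTER_CUBIC)[:600])
E
```

```text
clock: 15.32
position: [0.6583, -0.0755, 0.1977]
ee_rot: [3.125, 0.295, -0.002]
force: [-0.8, -0.4, -0.3]
width: 1.001
t 15.32 pos [ 0.6583 -0.0755  0.1977] xyaw 10.8 q7 -0.88 F [-0.8 -0.4 -0.3] w 92.1 zaxis [-0.001 -0.003 -1.   ]
need units [-0.0008  0.0062 -0.2193] twist 0.0017
clock: 15.98
position: [0.6584, -0.0719, 0.1204]
ee_rot: [3.127, 0.303, 0.004]
force: [-0.5, 0.1, 0.0]
width: 1.0
t 15.98 pos [ 0.6584 -0.0719  0.1204] xyaw 11.1 q7 -0.83 F [-0.5  0.1  0. ] w 92.0 zaxis [ 0.003 -0.    -1.   ]
need units [-0.001  -0.0027 -0.2284] twist -0.0026
```

View pics/s10.png

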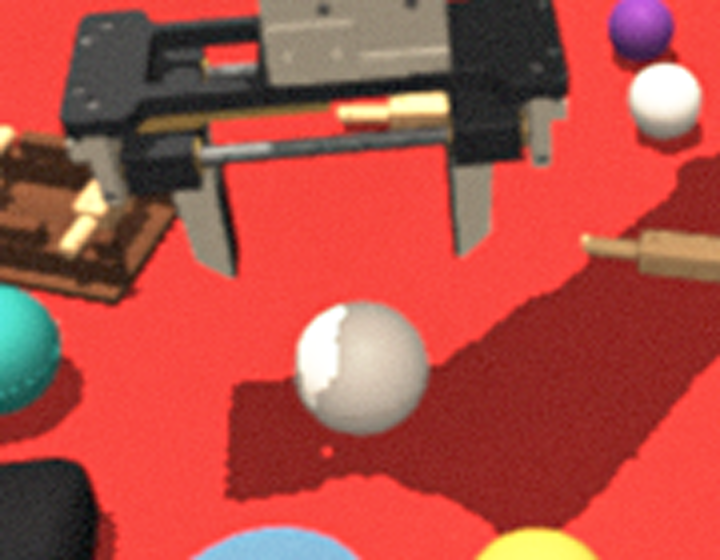

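Fingers at crop (225,270) and (470,250) straddle the white ball at (362,368). Go down and grip.

```bash
python3 -m crank '[[1,-0.001,-0.003,-0.07,-0.002],[1,0,0,-0.07,0],[1,0,0,-0.06,0],[1,0,0,-0.028,0],[1,0,0,0,0],[1,0,0,0,0],[0,0,0,0,0],[0,0,0,0,0]]' 20; python3 st.py 0.658 -0.073 0.029 10.9;python3 -m crank '[[0,0,0,0,0],[0,0,0,0,0],[0,0,0,0,0],[0,0,0,0,0],[0,0,0,0,0],[0,0,0,0,0],[0,0,0,0,0],[0,0,0,0,0]]'; python3 st.py
```

```text
clock: 16.7
position: [0.6583, -0.0732, 0.0292]
ee_rot: [3.127, 0.299, 0.004]
force: [0.4, -0.0, -0.4]
width: 0.903
t 16.7 pos [ 0.6583 -0.0732  0.0292] xyaw 10.9 q7 -0.76 F [ 0.4 -0.  -0.4] w 83.1 zaxis [ 0.003 -0.    -1.   ]
need units [-0.0008  0.0006 -0.0006] twist -0.0006
clock: 17.37
position: [0.6575, -0.0729, 0.0278]
ee_rot: [3.127, 0.299, 0.001]
force: [0.6, 0.1, 4.9]
width: 0.667
t 17.37 pos [ 0.6575 -0.0729  0.0278] xyaw 10.9 q7 -0.76 F [0.6 0.1 4.9] w 61.4 zaxis [ 0.001  0.    -1.   ]
```

```bash
python3 -m crank '[[0,0,0,0.03,0],[0,0,0,0.06,0],[0,0,0,0.08,0],[0,0,0,0.08,0],[0,0,0,0.06,0],[0,0,0,0,0],[0,0,0,0,0],[0,0,0,0,0]]'; python3 st.py 0.4822 0.3185 0.15 10.9
python3 -m crank '[[0,-0.02,0.04,0,0],[0,-0.036,0.081,0,0],[0,-0.036,0.081,0,0],[0,-0.036,0.081,0,0],[0,-0.036,0.081,0,0],[0,-0.036,0.081,0,0],[0,-0.036,0.081,0,0],[0,-0.036,0.081,0,0]]'
python3 -m crank '[[0,-0.036,0.081,0,0],[0,-0.036,0.081,0,0],[0,-0.036,0.081,0,0],[0,-0.036,0.081,0,0],[0,-0.02,0.04,0,0],[0,0,0,0,0],[0,0,0,0,0],[0,0,0,0,0]]'; python3 st.py 0.4822 0.3185 0.034 10.9
python3 - <<'E'
from h import *
im=arm.get_image("scene"); cv2.imwrite("pics/s11.png",cv2.resize(im[110:260,380:560,::-1],None,fx=4,fy=4,interpolation=cv2.INTER_CUBIC)[:600])
im=arm.get_image("top"); cv2.imwrite("pics/t11.png",cv2.resize(im[140:280,110:290,::-1],None,fx=4,fy=4,interpolation=cv2.INTER_CUBIC)[:600])
E
```

```text
clock: 18.03
position: [0.6565, -0.0724, 0.1508]
ee_rot: [-3.127, -0.3, 0.002]
force: [0.5, 0.7, -1.8]
width: 0.664
t 18.03 pos [ 0.6565 -0.0724  0.1508] xyaw 10.9 q7 -0.85 F [ 0.5  0.7 -1.8] w 61.1 zaxis [-0.001  0.001 -1.   ]
need units [-0.4358  0.9773 -0.0021] twist -0.0008
clock: 18.7
position: [0.5463, 0.1712, 0.15]
ee_rot: [3.126, 0.299, -0.004]
force: [0.9, 0.6, -2.1]
width: 0.666
clock: 19.37
position: [0.4826, 0.3143, 0.1506]
ee_rot: [3.126, 0.298, -0.002]
force: [0.3, -0.2, -1.7]
width: 0.666
t 19.37 pos [0.4826 0.3143 0.1506] xyaw 10.9 q7 -1.49 F [ 0.3 -0.2 -1.7] w 61.2 zaxis [-0.001 -0.002 -1.   ]
need units [-0.001   0.0106 -0.2916] twist 0.0002
```

View pics/s11.png

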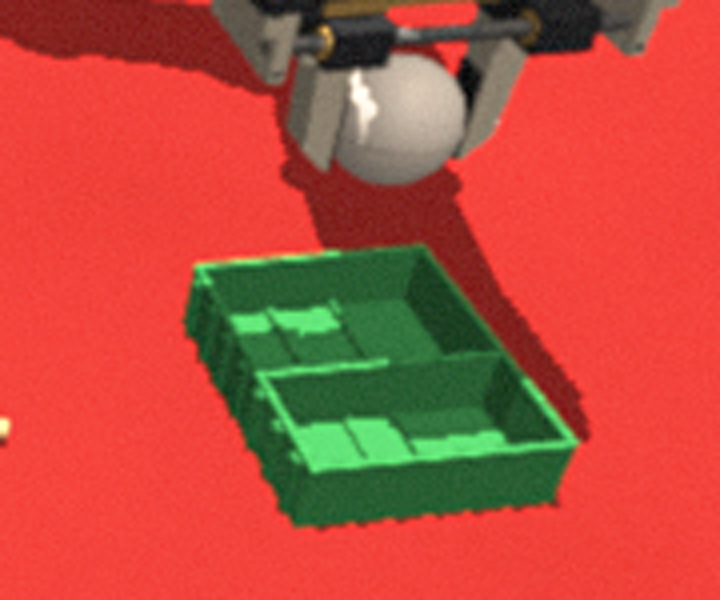

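View pics/t11.png

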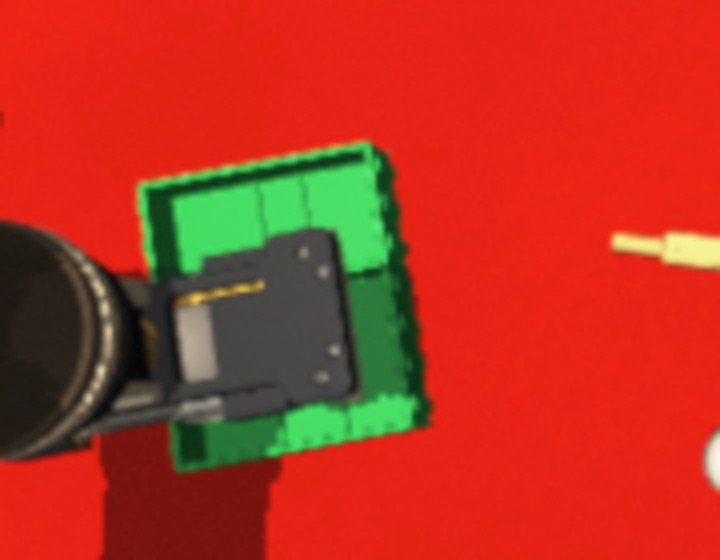

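The gripped ball is over the wider compartment, the one nearer the robot. Lowering after a 4 mm y correction.

```bash
python3 -m crank '[[0,-0.001,0.01,-0.04,0],[0,0,0,-0.06,0],[0,0,0,-0.05,0],[0,0,0,-0.05,0],[0,0,0,0,0],[0,0,0,0,0],[0,0,0,0,0],[0,0,0,0,0]]'; python3 st.py 0.4822 0.3185 0.034 10.9
python3 - <<'E'
from h import *
im=arm.get_image("scene"); cv2.imwrite("pics/s12.png",cv2.resize(im[110:260,380:560,::-1],None,fx=4,fy=4,interpolation=cv2.INTER_CUBIC)[:600])
E
```

```text
clock: 20.13
position: [0.4834, 0.3194, 0.0728]
ee_rot: [-3.127, -0.298, -0.003]
force: [-1.1, 0.6, -1.4]
width: 0.663
t 20.13 pos [0.4834 0.3194 0.0728] xyaw 10.9 q7 -1.41 F [-1.1  0.6 -1.4] w 61.0 zaxis [ 0.002  0.001 -1.   ]
need units [-0.0031 -0.0023 -0.0969] twist 0.0001
```

View pics/s12.png

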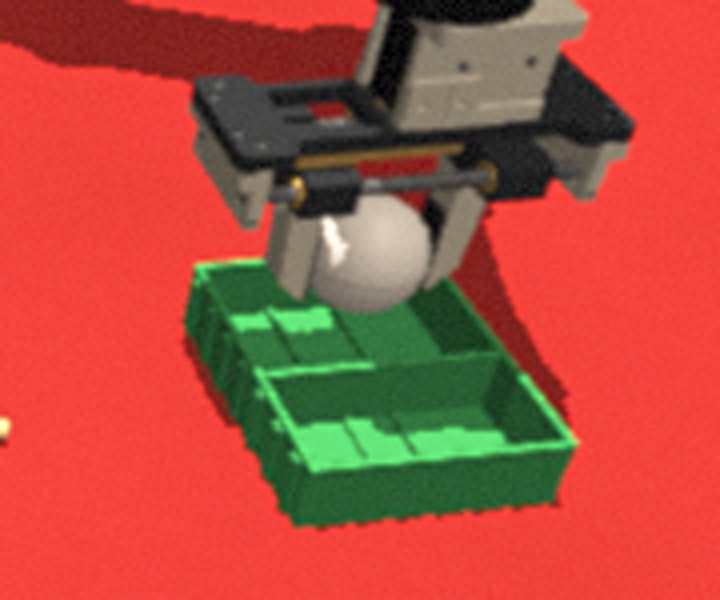

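The ball and both fingers are inside the wider compartment's outline. Continue down, release to 74 mm and lift.

```bash
python3 -m crank '[[0,-0.003,-0.002,-0.03,0],[0,0,0,-0.03,0],[0,0,0,-0.02,0],[0,0,0,-0.01,0],[0,0,0,-0.007,0],[0,0,0,0,0],[0,0,0,0,0],[0,0,0,0,0]]'; python3 st.py 0.4822 0.3185 0.0325 10.9
```

```text
clock: 20.85
position: [0.4813, 0.3187, 0.0326]
ee_rot: [3.127, 0.299, 0.0]
force: [-0.1, -0.4, -1.6]
width: 0.662
t 20.85 pos [0.4813 0.3187 0.0326] xyaw 10.9 q7 -1.36 F [-0.1 -0.4 -1.6] w 60.9 zaxis [ 0. -0. -1.]
need units [ 0.0022 -0.0004 -0.0004] twist -0.0005
```

```bash
python3 -m crank '[[0.78,0,0,0,0],[0.78,0,0,0,0],[0.78,0,0,0,0],[0.78,0,0,0,0],[0.78,0,0,0,0],[0.78,0,0,0,0],[0.78,0,0,0,0],[0.78,0,0,0,0]]'; python3 st.py; python3 -m crank '[[0.78,0,0,0.03,0],[0.78,0,0,0.05,0],[0.78,0,0,0.08,0],[0.78,0,0,0.1,0],[0.78,0,0,0.1,0],[0.78,0,0,0,0],[0.78,0,0,0,0],[0.78,0,0,0,0]]'; python3 st.py  0.4295 0.0645 0.12 10.9
python3 - <<'E'
from h import *
im=arm.get_image("scene"); cv2.imwrite("pics/s13.png",cv2.resize(im[110:260,380:560,::-1],None,fx=4,fy=4,interpolation=cv2.INTER_CUBIC)[:600])
E
```

```text
clock: 21.52
position: [0.4812, 0.3187, 0.0326]
ee_rot: [3.127, 0.299, 0.0]
force: [0.1, -0.2, -0.7]
width: 0.781
t 21.52 pos [0.4812 0.3187 0.0326] xyaw 10.9 q7 -1.36 F [ 0.1 -0.2 -0.7] w 71.9 zaxis [ 0. -0. -1.]
clock: 22.18
position: [0.4808, 0.3189, 0.177]
ee_rot: [-3.127, -0.3, 0.0]
force: [0.4, 0.3, -0.5]
width: 0.777
t 22.18 pos [0.4808 0.3189 0.177 ] xyaw 11.0 q7 -1.52 F [ 0.4  0.3 -0.5] w 71.5 zaxis [-0.     0.001 -1.   ]
need units [-0.1283 -0.6359 -0.1426] twist -0.0008
```

View pics/s13.png

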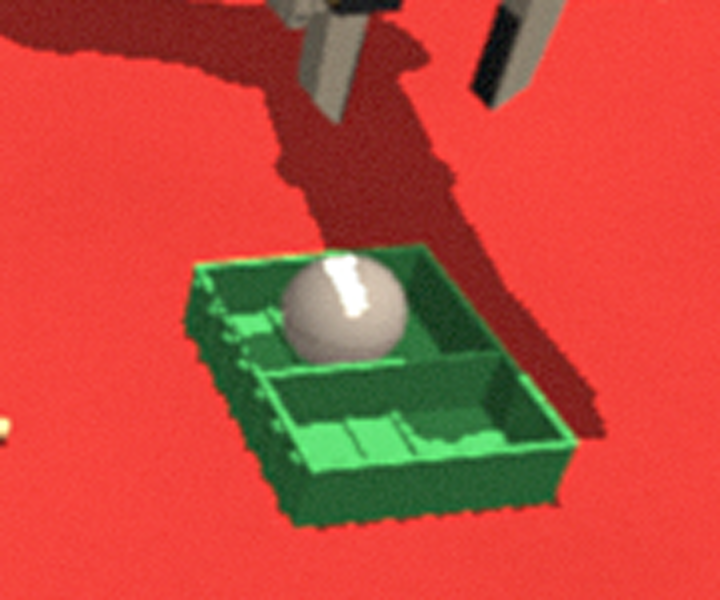

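The big ball (345,310 in the crop) rests in the wider compartment. Now the small one.

```bash
python3 -m crank '[[0.68,-0.016,-0.079,0,0],[0.68,-0.016,-0.08,0,0],[0.68,-0.016,-0.079,0,0],[0.68,-0.016,-0.08,0,0],[0.68,-0.016,-0.079,0,0],[0.68,-0.016,-0.08,0,0],[0.68,-0.016,-0.079,0,0],[0.68,-0.016,-0.08,0,0]]'; python3 -m crank '[[0.68,0,0,0,0],[0.68,0,0,-0.08,0],[0.68,0,0,-0.08,0],[0.68,0,0,-0.07,0],[0.68,0,0,0,0],[0.68,0,0,0,0],[0.68,0,0,0,0],[0.68,0,0,0,0]]'; python3 st.py  0.4295 0.0645 0.022 10.9
python3 - <<'E'
from h import *
im=arm.get_image("scene"); cv2.imwrite("pics/s14.png",cv2.resize(im[90:230,270:450,::-1],None,fx=4,fy=4,interpolation=cv2.INTER_CUBIC)[:600])
E
```

```text
clock: 22.9
position: [0.4285, 0.0628, 0.1758]
ee_rot: [3.126, 0.3, -0.003]
force: [0.0, 0.6, 0.2]
width: 0.68
clock: 23.57
position: [0.4308, 0.0644, 0.0858]
ee_rot: [-3.127, -0.299, -0.003]
force: [0.6, -0.6, -0.3]
width: 0.68
t 23.57 pos [0.4308 0.0644 0.0858] xyaw 10.9 q7 -0.99 F [ 0.6 -0.6 -0.3] w 62.6 zaxis [ 0.002  0.    -1.   ]
need units [-0.0033  0.0002 -0.1596] twist -0.0006
```

View pics/s14.png

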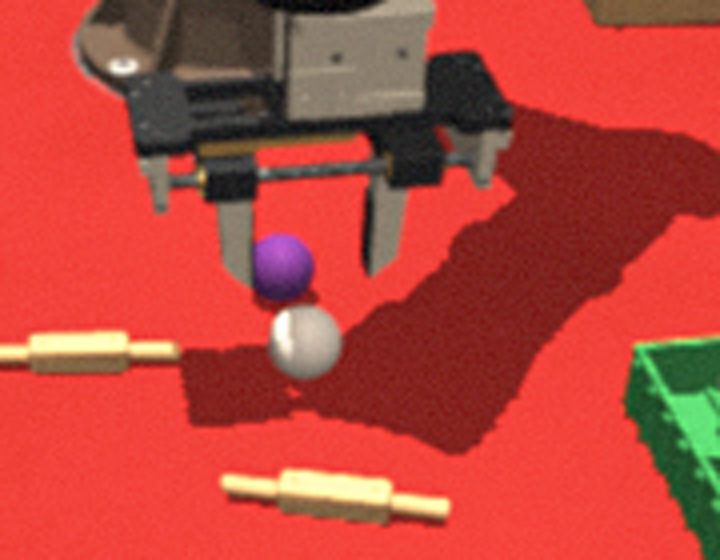

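The fingers straddle the white small ball (305,342 in the crop). The purple ball only looks close because of perspective; it lies about 80 mm nearer the robot. The left fingertip clears the long bail. Go down and grip.

```bash
python3 -m crank '[[0.68,-0.003,0,-0.06,0],[0.68,0,0,-0.05,0],[0.68,0,0,-0.04,0],[0.68,0,0,-0.01,0],[0.68,0,0,0,0],[0.68,0,0,0,0],[0,0,0,0,0],[0,0,0,0,0]]' 20; python3 st.py 0.4295 0.0645 0.022 10.9;python3 -m crank '[[0,0,0,0,0],[0,0,0,0,0],[0,0,0,0,0],[0,0,0,0,0],[0,0,0,0,0],[0,0,0,0,0],[0,0,0,0,0],[0,0,0,0,0]]'; python3 st.py
python3 -m crank '[[0,0,0,0.03,0],[0,0,0,0.06,0],[0,0,0,0.08,0],[0,0,0,0.08,0],[0,0,0,0.06,0],[0,0,0,0,0],[0,0,0,0,0],[0,0,0,0,0]]'; python3 st.py 0.5608 0.3336 0.14 10.9
```

```text
clock: 24.28
position: [0.4294, 0.0646, 0.0215]
ee_rot: [-3.127, -0.3, -0.003]
force: [0.7, -0.1, -0.5]
width: 0.586
t 24.28 pos [0.4294 0.0646 0.0215] xyaw 11.0 q7 -0.85 F [ 0.7 -0.1 -0.5] w 53.9 zaxis [ 0.002  0.001 -1.   ]
need units [ 0.0001 -0.0003  0.0012] twist -0.0009
clock: 24.95
position: [0.4291, 0.0645, 0.0209]
ee_rot: [-3.127, -0.299, -0.001]
force: [-0.9, 0.9, 7.0]
width: 0.444
t 24.95 pos [0.4291 0.0645 0.0209] xyaw 10.9 q7 -0.85 F [-0.9  0.9  7. ] w 40.9 zaxis [ 0.001  0.    -1.   ]
clock: 25.62
position: [0.4282, 0.0647, 0.1441]
ee_rot: [-3.127, -0.3, 0.001]
force: [-0.4, -0.0, -0.9]
width: 0.441
t 25.62 pos [0.4282 0.0647 0.1441] xyaw 11.0 q7 -1.12 F [-0.4 -0.  -0.9] w 40.6 zaxis [-0.001  0.    -1.   ]
need units [ 0.3315  0.6723 -0.0101] twist -0.0013
```

```bash
python3 -m crank '[[0,0.02,0.04,0,0],[0,0.038,0.076,0,0],[0,0.038,0.076,0,0],[0,0.038,0.076,0,0],[0,0.038,0.076,0,0],[0,0.038,0.076,0,0],[0,0.038,0.076,0,0],[0,0.038,0.076,0,0]]'; python3 -m crank '[[0,0.03,0.06,0,0],[0,0.016,0.04,0,0],[0,0,0,0,0],[0,0,0,-0.05,0],[0,0,0,-0.06,0],[0,0,0,-0.04,0],[0,0,0,0,0],[0,0,0,0,0]]'; python3 st.py 0.5608 0.3336 0.028 10.9
python3 - <<'E'
from h import *
im=arm.get_image("scene"); cv2.imwrite("pics/s15.png",cv2.resize(im[110:260,380:560,::-1],None,fx=4,fy=4,interpolation=cv2.INTER_CUBIC)[:600])
E
```

```text
clock: 26.28
position: [0.5429, 0.295, 0.1423]
ee_rot: [3.126, 0.3, -0.005]
force: [0.2, 0.4, 0.0]
width: 0.445
clock: 26.95
position: [0.5606, 0.3322, 0.0829]
ee_rot: [3.126, 0.298, -0.005]
force: [-0.6, -0.4, -0.7]
width: 0.447
t 26.95 pos [0.5606 0.3322 0.0829] xyaw 10.9 q7 -1.4 F [-0.6 -0.4 -0.7] w 41.2 zaxis [-0.003 -0.002 -1.   ]
need units [ 0.0005  0.0036 -0.1372] twist 0.0004
```

View pics/s15.png

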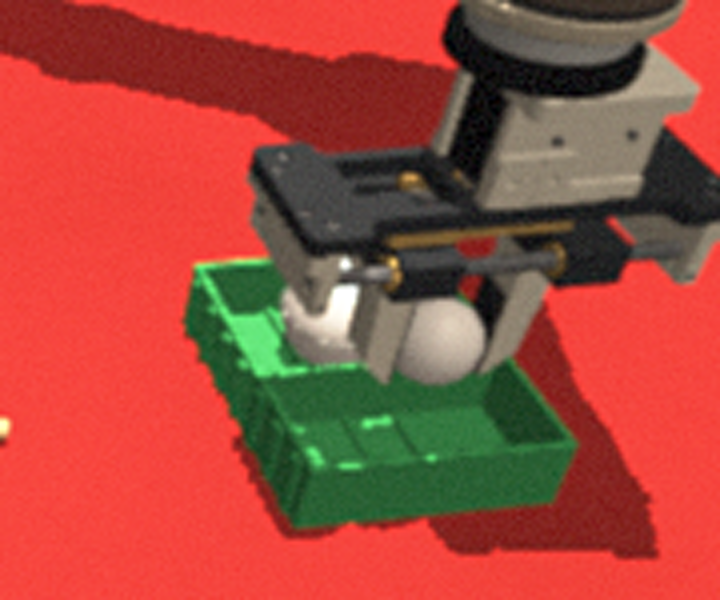

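The small ball is above the narrower compartment and the gripper body clears the big ball in x. Lower, release and retreat.

```bash
python3 -m crank '[[0,0,0.003,-0.04,0],[0,0,0,-0.04,0],[0,0,0,-0.03,0],[0,0,0,-0.02,0],[0,0,0,-0.011,0],[0,0,0,0,0],[0,0,0,0,0],[0,0,0,0,0]]'; python3 st.py 0.5608 0.3336 0.0255 10.9
```

```text
clock: 27.67
position: [0.5621, 0.3344, 0.0289]
ee_rot: [-3.127, -0.299, -0.002]
force: [0.2, 0.6, -0.5]
width: 0.446
t 27.67 pos [0.5621 0.3344 0.0289] xyaw 10.9 q7 -1.36 F [ 0.2  0.6 -0.5] w 41.0 zaxis [ 0.001  0.    -1.   ]
need units [-0.0033 -0.002  -0.0086] twist -0.0005
```

```bash
python3 -m crank '[[0,-0.003,-0.002,-0.005,0],[0,0,0,-0.003,0],[0,0,0,0,0],[0.65,0,0,0,0],[0.65,0,0,0,0],[0.65,0,0,0,0],[0.65,0,0,0,0],[0.65,0,0,0,0]]'; python3 st.py; python3 -m crank '[[0.65,0,0,0.03,0],[0.65,0,0,0.05,0],[0.65,0,0,0.08,0],[0.65,0,0,0.1,0],[0.65,0,0,0.1,0],[0.65,0,0,0.1,0],[0.65,0,0.05,0.05,0],[0.65,-0.05,0.08,0,0]]';python3 -m crank '[[0.65,-0.08,0.06,0,0],[0.65,-0.08,0.06,0,0],[0.65,-0.08,0.06,0,0],[0.65,-0.08,0.06,0,0],[0.65,0,0,0,0],[0.65,0,0,0,0],[0.65,0,0,0,0],[0.65,0,0,0,0]]'; python3 st.py
python3 - <<'E'
from h import *
S=arm.get_image("scene")[:,:,::-1].copy();T=arm.get_image("top")[:,:,::-1].copy()
cv2.imwrite("pics/S16.png",S);cv2.imwrite("pics/T16.png",T)
r=lambda i:cv2.resize(i,(400,290),interpolation=cv2.INTER_CUBIC)
cv2.imwrite("pics/c16.png",np.vstack([np.hstack([r(S[150:250,410:540]),r(S[165:235,140:240])]),np.hstack([r(T[160:270,110:260]),r(T[175:245,395:485])])]))
E
```

```text
clock: 28.33
position: [0.5604, 0.3335, 0.025]
ee_rot: [3.127, 0.299, -0.0]
force: [0.8, 0.3, 0.3]
width: 0.649
t 28.33 pos [0.5604 0.3335 0.025 ] xyaw 10.9 q7 -1.36 F [0.8 0.3 0.3] w 59.7 zaxis [-0. -0. -1.]
clock: 29.0
position: [0.5467, 0.3811, 0.237]
ee_rot: [-3.126, -0.285, -0.017]
force: [1.2, 0.2, -0.2]
width: 0.65
clock: 29.67
position: [0.4138, 0.4802, 0.2298]
ee_rot: [3.128, 0.296, 0.002]
force: [-0.6, 0.8, 0.4]
width: 0.65
t 29.67 pos [0.4138 0.4802 0.2298] xyaw 10.8 q7 -1.82 F [-0.6  0.8  0.4] w 59.8 zaxis [ 0.001  0.    -1.   ]
```

View pics/c16.png

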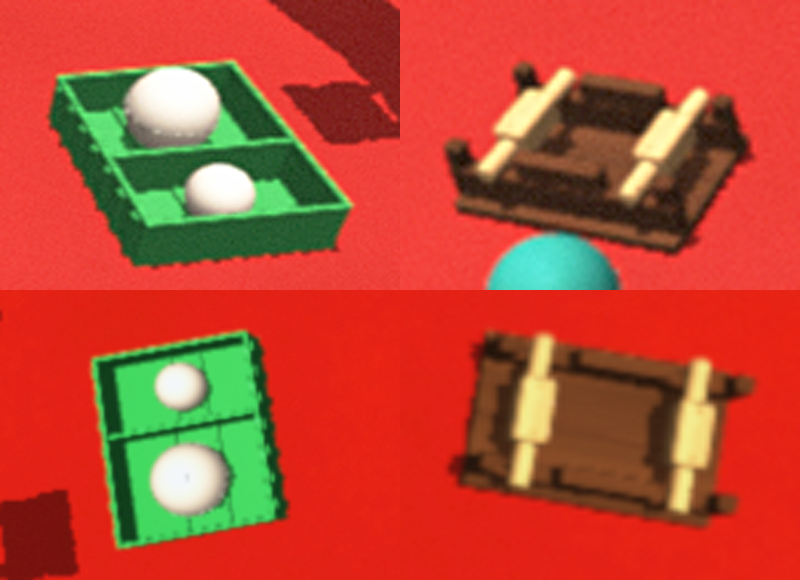

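View pics/S16.png

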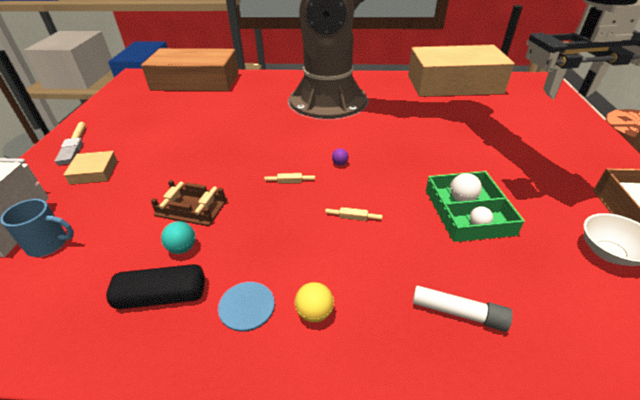

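Both views agree. The short bails lie across both rails at (175,195) and (207,203), and the big ball (466,187) is in the wider compartment with the small ball (482,216) in the narrower. The long bails at (290,178) and (353,214) haven't moved, and the gripper is clear.

```bash
python3 -c "
from cell import arm
print(arm.sign_off())"
```

```text
the job is handed in; nothing more can be done
None
```

The cricket set is put away and the job is handed in, at about 30 s of the 99 s allowed. I placed both short bails first, then the big ball, then the small ball.

- **Bails:** the last pictures from both cameras show each short bail across the rest with both ends in its notches. The long bails lie where they were, and the decoy balls look unmoved.
- **Balls:** the big ball is in the wider compartment and the small one in the narrower. Both sit between the floor ribs.
- **Robot:** the gripper is open and clear of everything. The highest force I read at the end of a move was about 7 N, while gripping the small ball.
- **Disagreement:** the two cameras differed by 2–4 mm on positions, worst for the bail rest. I worked from in-between values, and every placing fitted.

No check failed.

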